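Put the clip pot in its bay and open the pouring compartment

TASK

First carry the square paper-clip pot to the empty square bay of the low wooden desk tidy and let it stand flat in there; lift it by its body, not by its cap, and keep it upright. Then turn the pot's round cap by its bar until the opening in the cap lies squarely over the compartment behind the pour lip, and let go. Do not knock over the mug or the glue stick.

Things in the scene. Friction and masses are not known exactly. Their poses are not given: they have to be found in the camera images.
- pot_center (a point): Centre of the loose grey clip pot's square body (56 x 56 mm, 50 mm tall, about 0.35 kg), 25 mm above its underside. z up; x points to the middle of the side with the pour lip; y to a plain side. Inside, walls along the diagonals make four compartments, one behind each side, each spanning 45 degrees either way; the lip's is centred on +x.
- lip (a point): The pour lip, a spout on the +x side of the pot: this point is 33 mm out from the pot's axis, 44 mm above its underside. The lip is about 20 mm wide, sticks out up to 12 mm and lies 37 to 49 mm above the pot's underside.
- cap: Round white cap on the pot, radius 26 mm, 6 mm thick; origin on the pot's axis at the cap's underside, 50 mm above the pot's. Turns on that axis either way with light friction (0.03 N m), stays where left. x points to the middle of its only opening. Grip bar along y on its upper face: 44 mm long, 12 thick, 18 tall, top 74 mm above the pot's underside.
- opening (a point): Middle of the wedge-shaped opening in the cap, on the cap's upper face, 16.5 mm from the axis along the cap's x. The opening spans 28 degrees either way.
- bay (a point): Centre of the floor of the empty square bay (66 x 66 mm inside, sides along x and y) of a fixed dark wood tray 176 x 125 mm. Floor 3 mm above the table; walls 8 mm above the floor, 5 mm thick. The pot fits any of four ways round and can turn about 17 degrees in it. To +x a longer bay with an eraser, to -y a trough with a pen, all below 16 mm.
- mug_mid (a point): Bystander: centre of a white mug, 45 mm up; 90 mm tall, radius 40 mm, handle to its y.
- glue_mid (a point): Bystander: centre of a standing glue stick, 43 mm up; 86 mm tall, radius 14 mm. Not listed: a stapler (130 x 34 x 45 mm) lying along x in the middle of the desk, between pot and tidy; a mouse and a calculator near the robot. Pot and tidy stand clear of these.
There are look-alikes about, which are no part of the job. Of the things shaped like the part that bears bay, the dark wooden one is meant.

How it is judged:
By the outcome, as a careful person would: the job done as asked, in the order asked, and still so for the second after the job is handed in, with the robot touching nothing.
It also fails if it takes over 64 s, if anything falls off the work surface, if the arm or the gripper's body presses on something with over 40 N, if the wrist force passes 120 N, or if a joint passes its speed limit or range.

ROBOT

A 6-joint arm with a two-finger parallel gripper is mounted at the origin on the work surface. World frame = base frame: x ahead of the robot, y to its left, z up, the work surface at z = 0. Lengths are in m, angles in rad, forces in N, time in s.
With the tool pointing down it reaches from about 0.35 to 0.775 m from the base axis. Payload 5.5 kg.
Tool frame: the origin (TCP) lies at the very end of the fingers, on their centre line; the grasp point (between the pads) lies 19 mm behind it; z points along the fingers, y is the line along which they close (so a half turn about z gives the same grasp; the last joint's range is limited). The gripper opens to 85 mm and grips with 20 to 120 N. Pads are 22 mm wide; open, the fingers measure 114 mm over their backs; the gripper's body (76 mm by 85 mm) begins 54 mm behind the grasp point. The pads swing forward as they close: fully open they stand 13 mm farther back than shut.
Start: joints at [-1.326, 0.313, 0.046, 1.304, 0, 1.431], TCP at [0.216, -0.533, 0.231] pointing down, gripper open.
Joint ranges: [-2.76, 2.76], [-0.86, 1.69], [-1.03, 1.26], [-2.2, 2.34], [-1.47, 1.5], [-3.14, 3.14]. Speed limits (rad/s): [2.57, 2.57, 3.14, 3.14, 3.14, 3.14].

INTERFACE

Orientations are given as a unit quaternion [x, y, z, w].
In Python, from station import * gives the robot as it stands.
- The arm moves only by the tool servo_tool, never from a script. Its argument "motion" is a list of rows, each a list of 5 numbers: the gripper's target within -1 to 1 (fully open at 1, half-way at 0, shut at -1), then the shift along the tool's x, y, z in units of 0.25 m (1.0 is 0.25 m), then the turn about the tool's z in units of 45 degrees (1.0 is 45 degrees). A call has 1 to 10 rows; each row is the pose to reach, as a shift and turn from the pose commanded when the call began, along the tool's axes at that moment; what a row does not reach only later rows make up. A row lasts 1/12 s, in which the tool goes at most 41.7 mm and 7.16 degrees, less where a joint would pass 70% of its speed; a pose out of reach is approached as far as the arm can. A call with a number of a shift or a turn outside -1 to 1 is refused whole. A call with a gripper value outside its range is refused whole. The fingers move at their own pace and stop on an object; "grip_force" is the grip in N (left out, the last holds). Time passes only in rows, so rows that repeat a pose let the fingers close. It gives the time, the measured TCP pose, the force, the opening and the grip force at its end, in the units of the state.
- read_state(): the state, without advancing time (a new reading comes with each control period).
- camera(name): name is "side" or "top" or "wrist"; returns a dict with "img" (420x560x3 uint8, red, green, blue), "camera_matrix" (3x3 intrinsics, pixels), "R" (3x3) and "t" (3): a world point X has camera coordinates R X + t; the wrist camera has in their place "hand_eye" (4x4, takes a point from camera to tool coordinates, whose origin is the TCP and whose axes are the flange's). Camera axes: x right, y down, z forward; pixel columns grow to the right and rows downward; lengths in m; the calibration is good to about 2 mm. A picture is of the moment at which its call begins: read the wrist's pose just before it. There is no depth.
- job_done(): hands the job in; it is judged then, once.
The state is a dict: "clock": time; "qpos": joint angles; "joint_velocities": joint speeds; "effort": joint torques, N m; "position": TCP position; "ee_rot": TCP orientation; "contact_force": force on the tool from outside, world axes, zero at the start; "torque": the same for the moment, N m; "grip_width": opening from 0.0 (shut) to 1.0 (fully open); "finger_force": force on a finger pad.
Only numpy, scipy, OpenCV 4.12 (cv2) and the standard library are available. Lean on these libraries where they do the work, as an engineer would, in place of code of your own. Each camera call takes 0.05 s, during which the arm holds its last target. There are 200 camera calls.

## Working session

There is one attempt and no reset: what is moved stays moved. The work goes in short steps, Python scripts to look and compute and a tool call to move; the robot and the scene stay as the last step left them, time stands still between calls to the robot, and variables do not carry over. Pictures are saved under pics/ and viewed, at most 10 in all, crops included, and the job is handed in when it is done.

Besides the shell and the picture viewer there is one more tool, called after ">>>" as a command line: name --pt "numbers of a row" for each row, then --argument value for the rest. servo_tool: Moves the arm, as the interface text tells. Shifts and turns lie within -1 to 1; 1 stands for 0.25 m of shift or 45 degrees of turn. Its arguments: {"type":"object","properties":{"motion":{"type":"array"},"grip_force":{"type":"number"}},"required":["motion"]}

```bash
mkdir -p pics
cat > h.py <<'E'
from station import *
import numpy as np, cv2
from scipy.spatial.transform import Rotation as Ro
def snap(n,f):
    s=read_state(); c=camera(n); cv2.imwrite(f'pics/{f}.png',cv2.cvtColor(c['img'],cv2.COLOR_RGB2BGR))
    K=np.array(c['camera_matrix'])
    if n=='wrist':
        H=np.array(c['hand_eye']); T=np.eye(4); T[:3,:3]=Ro.from_quat(s['ee_rot']).as_matrix(); T[:3,3]=s['position']
        W=T@H; Rw=W[:3,:3]; o=W[:3,3]
    else:
        Rw=np.array(c['R']).T; o=-Rw@np.array(c['t'])
    np.savez(f'pics/{f}.npz',K=K,Rw=Rw,o=o,img=c['img'])
    return c['img']
def ray(f,u,v):
    d=np.load(f'pics/{f}.npz'); r=d['Rw']@np.linalg.solve(d['K'],[u,v,1.]); return d['o'],r
def onz(f,u,v,z):
    o,r=ray(f,u,v); return o+r*(z-o[2])/r[2]
E
python3 - <<'E'
from h import *
s=read_state();print(s)
a=snap('top','top1');b=snap('side','side1')
print(np.load('pics/top1.npz')['o'],np.load('pics/side1.npz')['o'])
E
```

```text
{'clock': 0.0, 'qpos': array([-1.32559289e+00,  3.14043027e-01,  4.49805796e-02,  1.30360690e+00,
       -1.38733256e-05,  1.43119456e+00]), 'joint_velocities': array([-0.00107277,  0.00014993, -0.00079837,  0.00078224, -0.00132835,
        0.00047921]), 'effort': array([-8.75963860e-05, -4.80626678e+01,  2.98532724e+01,  1.93779438e-02,
        8.33561870e-06,  8.36424050e-06]), 'position': array([ 0.21570294, -0.53245325,  0.23038528]), 'ee_rot': array([ 9.81547217e-01,  1.91217635e-01, -5.63526135e-05, -9.34840416e-04]), 'contact_force': array([ 0.16355624,  0.20221923, -0.259764  ]), 'torque': array([0.02018423, 0.00590858, 0.01192613]), 'finger_force': 0.0, 'grip_width': 0.9999871236288834}
[0.41403376 0.01310536 1.21168553] [0.18311144 0.65507716 0.70252468]
```

View pics/top1.png

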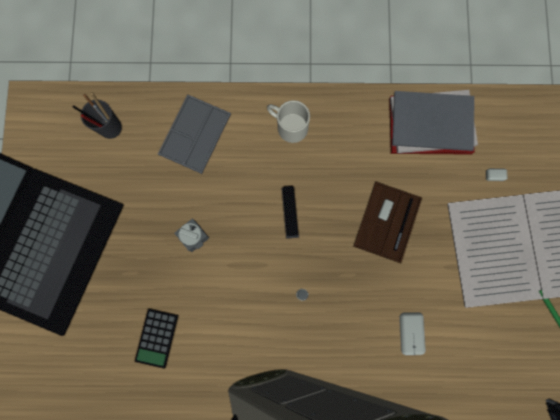

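View pics/side1.png

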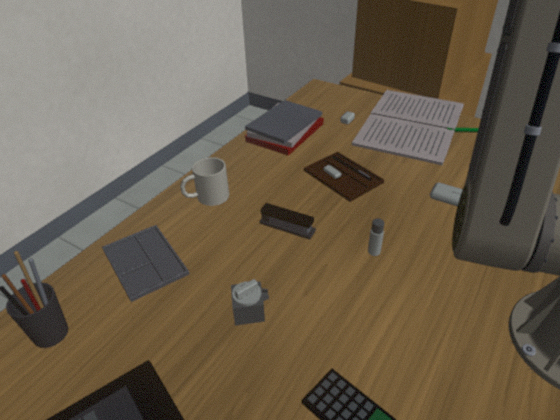

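The top view shows the pot at about (191,235), the dark tray at (388,222), the mug at (292,122), the glue stick at (302,295) and the stapler at (290,212). The grey tray at (195,134) is the decoy. In the side view the pot is at (248,300), and its lip seems to point right, at about (263,297).

Run:
```python
from h import *
for n,u,v,z in [('pot',191,234,.06),('tray',388,222,.01),('mug',293,115,.09),('glue',302,294,.086),('st1',288,187,.045),('st2',292,236,.045)]:
    print(n,onz('top1',u,v,z).round(3))
t=cv2.imread('pics/top1.png');s=cv2.imread('pics/side1.png')
f=lambda i,x,y,w,h,k:cv2.resize(i[y:y+h,x:x+w],None,fx=k,fy=k,interpolation=cv2.INTER_CUBIC)
A=f(t,166,210,50,50,8);B=f(t,343,177,90,90,400/90);C=f(s,220,270,60,60,400/60)
cv2.imwrite('pics/c1.png',np.hstack([A,C])[:, :800])
cv2.imwrite('pics/c2.png',B)
```

```text
pot [0.538 0.238 0.06 ]
tray [ 0.578 -0.244  0.01 ]
mug [ 0.826 -0.004  0.09 ]
glue [ 0.4   -0.027  0.086]
st1 [0.658 0.007 0.045]
st2 [ 0.537 -0.004  0.045]
```

View pics/c1.png

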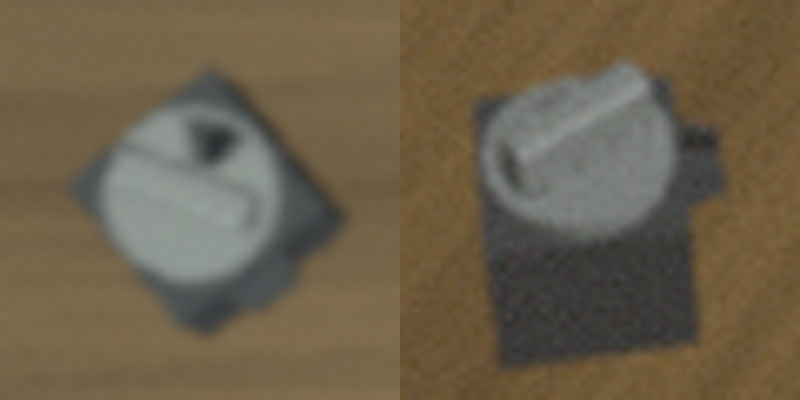

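View pics/c2.png

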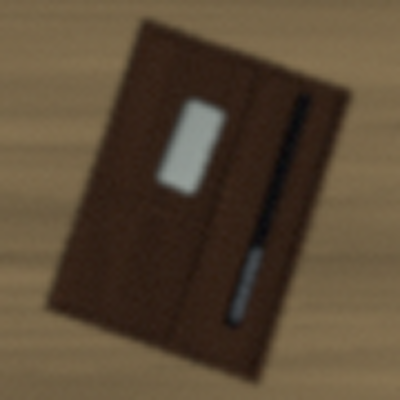

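The pot's lip faces the lower right of the top view, and the cap opening points up. In the tray the empty bay is at the lower left of the crop; the eraser sits above it and the pen to its right. I'm moving over the pot now.

>>> servo_tool --pt "1 0.78 -0.79 0 0" --pt "1 0.78 -0.79 0 0" --pt "1 0.78 -0.79 0 0" --pt "1 0.78 -0.79 0 0" --pt "1 0.78 -0.79 0 0" --pt "1 0.78 -0.79 0 0" --pt "1 0.78 -0.79 0 0" --pt "1 0.78 -0.79 0 0" --grip_force 40

```text
clock: 0.77
position: [0.323, -0.2718, 0.2312]
ee_rot: [0.981, 0.194, 0.0, -0.001]
contact_force: [-0.1, -0.3, 0.3]
grip_width: 1.0
finger_force: 0.0
```

>>> servo_tool --pt "1 0.78 -0.79 0 0" --pt "1 0.78 -0.79 0 0" --pt "1 0.78 -0.79 0 0" --pt "1 0.78 -0.79 0 0" --pt "1 0.78 -0.79 0 0" --pt "1 0.78 -0.79 0 0" --pt "1 0.78 -0.79 0 0" --pt "1 0.78 -0.79 0 0"

```text
clock: 1.43
position: [0.4303, -0.0167, 0.2311]
ee_rot: [0.981, 0.194, 0.0, -0.001]
contact_force: [-0.6, -0.6, -0.4]
grip_width: 1.002
finger_force: 0.0
```

>>> servo_tool --pt "1 0.78 -0.79 0 -0.43" --pt "1 0.78 -0.79 0 -0.43" --pt "1 0.78 -0.79 0 -0.43" --pt "1 0.78 -0.79 0 -0.43" --pt "1 0.78 -0.79 0 -0.43" --pt "1 0.78 -0.79 0 -0.43" --pt "1 0.78 -0.79 0 -0.43" --pt "1 0.78 -0.79 0 -0.43" --pt "1 0.78 -0.79 0 -0.43"

```text
clock: 2.18
position: [0.5359, 0.2361, 0.2301]
ee_rot: [0.935, 0.354, -0.001, 0.0]
contact_force: [-0.5, -0.9, -0.2]
grip_width: 1.0
finger_force: 0.0
```

Run:
```python
from h import *
s=read_state();print(s['clock'],s['position'],s['ee_rot'],s['qpos'].round(2))
snap('wrist','w1');snap('top','top2')
print(np.load('pics/w1.npz')['o'])
```

```text
2.1833 [0.53586215 0.23613517 0.23005402] [ 9.35123524e-01  3.54320469e-01 -9.74133073e-04  2.26171338e-04] [ 0.28  0.34  0.08  1.31 -0.    2.7 ]
[0.5969877  0.28961739 0.37315874]
```

View pics/w1.png

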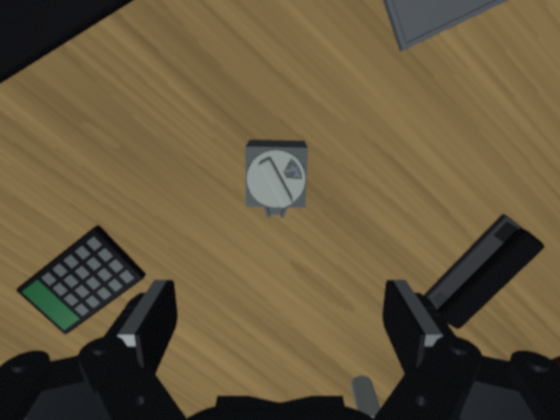

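The wrist view shows the pot squarely oriented. Its cap is at (276,179), the lip at (275,211) pointing down in the image, and the opening at (293,169). Next I'll measure it precisely.

```bash
cat >> h.py <<'E'
def cap(f,box,zc,zp,thr=120):
    x0,y0,x1,y1=box; im=np.load(f'pics/{f}.npz')['img'][y0:y1,x0:x1]
    sat=im.max(2).astype(int)-im.min(2); v=im.max(2)
    m=((v>thr)&(sat<30)).astype('uint8'); n,l,st,_=cv2.connectedComponentsWithStats(m)
    k=1+st[1:,4].argmax(); c=cv2.findContours((l==k).astype('uint8'),0,1)[0]
    c=max(c,key=cv2.contourArea); e=cv2.fitEllipse(cv2.convexHull(c)); print('cap',e[0][0]+x0,e[0][1]+y0,e[1])
    print(' cap pos',onz(f,e[0][0]+x0,e[0][1]+y0,zc).round(4))
    g=((sat<30)&((v<thr+60))).astype('uint8'); g=cv2.morphologyEx(g,cv2.MORPH_OPEN,np.ones((3,3)))
    c=max(cv2.findContours(g,0,1)[0],key=cv2.contourArea); r=cv2.minAreaRect(c); b=cv2.boxPoints(r)+[x0,y0]
    print('body box',b.round(1).tolist()); w=np.array([onz(f,*p,zp) for p in b])[:,:2]
    print(' world',w.round(4).tolist(),'c',w.mean(0).round(4),'yaw',[round(float(np.degrees(np.arctan2(*(w[(i+1)%4]-w[i])[::-1]))),1) for i in range(4)])
E
python3 - <<'E'
from h import *
cap('w1',(225,125,330,230),.056,.05)
for n,u,v,z in [('lip',275,211,.046),('open',293,169,.056),('bar a',267,158,.074),('bar b',288,203,.074),('TL',247,147,.05),('TR',307,147,.05),('BR',306.5,207,.05),('BL',246,208,.05)]: print(n,onz('w1',u,v,z).round(4))
im=cv2.imread('pics/w1.png')[125:230,225:330]; im2=cv2.imread('pics/top2.png')[177:267,343:433]
cv2.imwrite('pics/c3.png',np.hstack([cv2.resize(im,(400,400),interpolation=2),cv2.resize(im2,(400,400),interpolation=2)]))
# tray by dark brown mask, top view
i=np.load('pics/top2.npz')['img'].astype(int); m=((i.max(2)<90)).astype('uint8'); m[:170]=0;m[275:]=0;m[:,:340]=0;m[:,440:]=0
m=cv2.morphologyEx(m,cv2.MORPH_CLOSE,np.ones((9,9)))
c=max(cv2.findContours(m,0,1)[0],key=cv2.contourArea); b=cv2.boxPoints(cv2.minAreaRect(c)); print('tray',b)
w=np.array([onz('top2',*p,.011) for p in b])[:,:2]; print(w.round(4).tolist(),w.mean(0),[round(float(np.linalg.norm(w[(i+1)%4]-w[i])),4) for i in range(4)],[round(float(np.degrees(np.arctan2(*(w[(i+1)%4]-w[i])[::-1]))),1) for i in range(4)])
E
```

```text
cap 275.5485496520996 178.61624145507812 (57.05818557739258, 57.78639221191406)
 cap pos [0.538  0.2419 0.056 ]
body box [[245.0, 140.0], [307.0, 140.0], [307.0, 217.0], [245.0, 217.0]]
 world [[0.5453, 0.2845], [0.5817, 0.2433], [0.5286, 0.194], [0.4896, 0.2382]] c [0.5363 0.24  ] yaw [-48.5, -137.2, 131.4, 39.7]
lip [0.5119 0.2199 0.046 ]
open [0.5549 0.2361 0.056 ]
bar a [0.5499 0.2616 0.074 ]
bar b [0.5322 0.2222 0.074 ]
TL [0.5417 0.2792 0.05  ]
TR [0.5772 0.2391 0.05  ]
BR [0.5356 0.2011 0.05  ]
BL [0.4971 0.2432 0.05  ]
tray [[351.72833 246.2049 ]
 [374.81738 180.23608]
 [423.63696 197.32294]
 [400.5479  263.29175]]
[[0.5165, -0.1523], [0.6844, -0.213], [0.6414, -0.335], [0.4754, -0.2721]] [ 0.57943837 -0.24312967] [0.1784, 0.1294, 0.1775, 0.1267] [-19.9, -109.4, 159.2, 71.1]
```

View pics/c3.png

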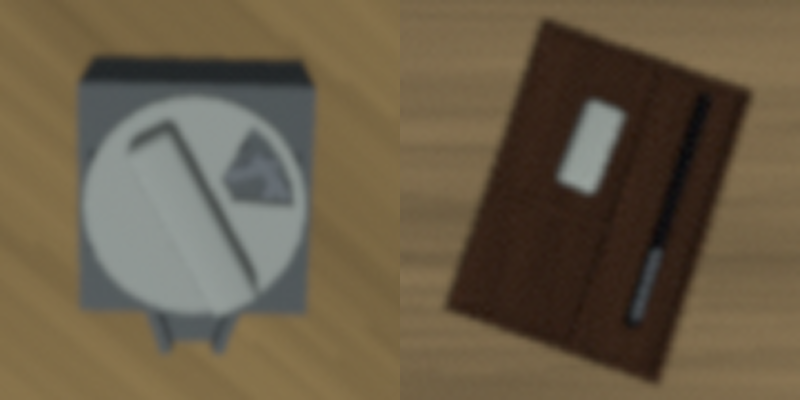

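The crop confirms it: the lip points along tool -x, and the opening is toward the upper right. Descending to grip the plain sides.

>>> servo_tool --pt "1 0.02 -0.01 0.15 0" --pt "1 0.02 -0.01 0.3 0" --pt "1 0.02 -0.01 0.45 0" --pt "1 0.02 -0.01 0.6 0" --pt "1 0.02 -0.01 0.7 0" --pt "1 0.02 -0.01 0.78 0" --pt "1 0.02 -0.01 0.84 0" --pt "1 0.02 -0.01 0.86 0" --pt "1 0.02 -0.01 0.86 0"

```text
clock: 3.03
position: [0.5365, 0.239, 0.0153]
ee_rot: [0.936, 0.352, -0.001, 0.0]
contact_force: [-0.5, -0.2, 0.4]
grip_width: 0.999
finger_force: 0.0
```

>>> servo_tool --pt "-1 0 0 0 0" --pt "-1 0 0 0 0" --pt "-1 0 0 0 0" --pt "-1 0 0 0 0" --pt "-1 0 0 0 0" --pt "-1 0 0 0 0" --pt "-1 0 0 0 0" --pt "-1 0 0 0 0" --grip_force 40

```text
clock: 3.7
position: [0.5389, 0.2413, 0.0181]
ee_rot: [0.935, 0.353, 0.001, 0.0]
contact_force: [-0.9, -0.5, 6.3]
grip_width: 0.651
finger_force: 45.0
```

>>> servo_tool --pt "-1 0 0 -0.04 0" --pt "-1 0 0 -0.1 0" --pt "-1 0 0 -0.2 0" --pt "-1 0 0 -0.3 0" --pt "-1 0 0 -0.4 0" --pt "-1 0 0 -0.5 0" --pt "-1 0 0 -0.55 0" --pt "-1 0 0 -0.6 0" --pt "-1 0 0 -0.6 0"

```text
clock: 4.45
position: [0.5389, 0.2414, 0.1695]
ee_rot: [0.935, 0.354, 0.002, 0.0]
contact_force: [0.8, 0.5, -3.7]
grip_width: 0.652
finger_force: 44.2
```

Run:
```python
from h import *
s=read_state();print(s['position'],s['ee_rot'],s['contact_force'],s['grip_width'])
snap('wrist','w2'); im=cv2.imread('pics/w2.png'); cv2.imwrite('pics/w2b.png',im[60:420,100:460])
w=np.array([[.5165,-.1523],[.6844,-.213],[.6414,-.335],[.4754,-.2721]]);c=w.mean(0)
for yaw in (-19.3,):
    a=np.radians(yaw);ex=np.array([np.cos(a),np.sin(a)]);ey=np.array([-ex[1],ex[0]])
    b=c-.050*ex+.0245*ey; print('bay',b)
```

```text
[0.53893638 0.24135697 0.16951767] [9.35400677e-01 3.53582515e-01 2.21061288e-03 3.01734657e-04] [ 0.82887276  0.47276031 -3.65011526] 0.6520704865733077
bay [ 0.54033256 -0.20345116]
```

View pics/w2b.png

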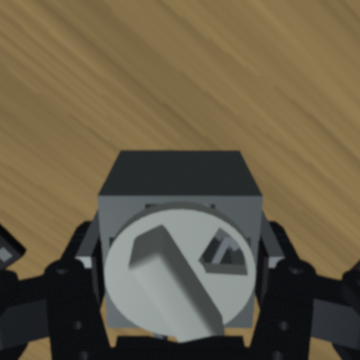

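The pot hangs squarely between the fingers. I'm carrying it toward the tidy and will stop short, so the wrist camera can see the bay.

>>> servo_tool --pt "-1 -0.05 0.05 0 0" --pt "-1 -0.15 0.15 0 0" --pt "-1 -0.27 0.27 0 0" --pt "-1 -0.38 0.38 0 0" --pt "-1 -0.49 0.49 0 0" --pt "-1 -0.6 0.6 0 0" --pt "-1 -0.7 0.71 0 0" --pt "-1 -0.76 0.77 0 0" --pt "-1 -0.76 0.77 0 0"

```text
clock: 5.25
position: [0.5215, -0.0332, 0.165]
ee_rot: [0.936, 0.351, -0.001, 0.0]
contact_force: [1.1, 0.0, -3.5]
grip_width: 0.649
finger_force: 44.2
```

>>> servo_tool --pt "-1 -0.05 0.05 0 -0.05" --pt "-1 -0.15 0.15 0 -0.15" --pt "-1 -0.27 0.27 0 -0.25" --pt "-1 -0.38 0.38 0 -0.35" --pt "-1 -0.49 0.49 0 -0.45" --pt "-1 -0.6 0.6 0 -0.55" --pt "-1 -0.7 0.71 0 -0.62" --pt "-1 -0.76 0.77 0 -0.65" --pt "-1 -0.76 0.77 0 -0.65" --pt "-1 -0.76 0.77 0 -0.65"

```text
clock: 6.08
position: [0.5065, -0.2994, 0.1647]
ee_rot: [0.817, 0.577, -0.0, -0.001]
contact_force: [-0.4, 0.7, -4.4]
grip_width: 0.65
finger_force: 44.3
```

Run:
```python
from h import *
s=read_state();print(s['clock'],s['position'],s['ee_rot'],s['contact_force'],s['grip_width'])
snap('wrist','w3')
```

```text
6.0833 [ 0.5064739  -0.2994312   0.16465797] [ 8.16600377e-01  5.77201659e-01 -2.11663230e-04 -1.42304062e-03] [-0.36490339  0.72434689 -4.43386912] 0.6501100930944896
```

View pics/w3.png

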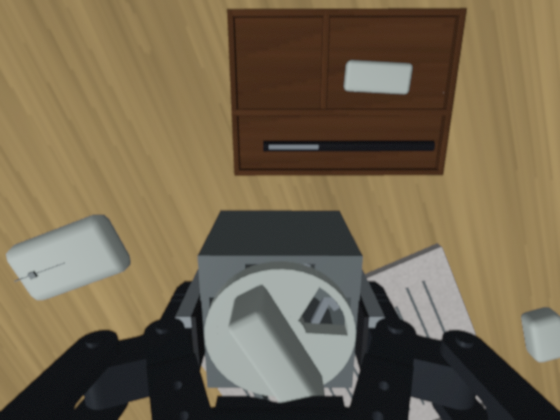

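The wrist view shows the tray with outer corners (228,10), (465,10), (443,174) and (235,174). The empty bay spans roughly u 235–323 and v 15–108.

Run:
```python
from h import *
g=cv2.cvtColor(np.load('pics/w3.npz')['img'],cv2.COLOR_RGB2GRAY)
c=np.float32([[228,10],[465,10],[443,174],[235,174],[232.5,110.5],[325.5,110.5],[326,12]]).reshape(-1,1,2)
c2=cv2.cornerSubPix(g,c.copy(),(4,4),(-1,-1),(3,50,.01)).reshape(-1,2);print(c2.round(1).tolist())
for P in (c.reshape(-1,2),c2):
    w=np.array([onz('w3',*p,.011)[:2] for p in P]);o=w[:4]
    d=np.diff(np.vstack([o,o[:1]]),axis=0);print(np.linalg.norm(d,axis=1).round(4),np.degrees(np.arctan2(d[:,1],d[:,0])).round(1),o.mean(0).round(4))
    e=(o[1]-o[0])+(o[2]-o[3]);a=np.arctan2(e[1],e[0]);ex=np.array([np.cos(a),np.sin(a)]);ey=np.array([-ex[1],ex[0]])
    print(np.degrees(a),'bay',o.mean(0)-.05*ex+.0245*ey, 'bay from corner',o[0]+.038*ex-.038*ey)
    print('wall crossing bay', w[5]-.0355*ex+.0355*ey)
s=read_state();print(s['position'],np.degrees(2*np.arctan2(s['ee_rot'][1],s['ee_rot'][0])))
```

```text
[[226.5, 8.5], [466.29998779296875, 7.699999809265137], [442.70001220703125, 174.5], [234.39999389648438, 175.1999969482422], [230.89999389648438, 107.9000015258789], [323.1000061035156, 109.30000305175781], [326.0, 12.0]]
[0.1735 0.1223 0.1745 0.1225] [ -19.6 -108.9  160.5   70.6] [ 0.5784 -0.2447]
-19.53468917356964 bay [ 0.53946377 -0.20484936] bay from corner [ 0.53981453 -0.20632208]
wall crossing bay [ 0.54136593 -0.20424282]
[0.1753 0.1242 0.1749 0.1244] [ -19.4 -109.3  160.7   70.9] [ 0.5782 -0.2443]
-19.344400497854377 bay [ 0.53915433 -0.20463057] bay from corner [ 0.53928171 -0.20496781]
wall crossing bay [ 0.53964863 -0.20281442]
[ 0.50653471 -0.29823082  0.16484163] 70.59595432731432
```

>>> servo_tool --pt "-1 0.08 0 0 0" --pt "-1 0.2 0 0 0" --pt "-1 0.3 0 0 0" --pt "-1 0.38 0 0 0" --pt "-1 0.4 0 0 0" --pt "-1 0.4 0 0.1 0" --pt "-1 0.4 0 0.2 0" --pt "-1 0.4 0 0.3 0" --pt "-1 0.4 0 0.4 0" --pt "-1 0.4 0 0.4 0"

```text
clock: 6.97
position: [0.5365, -0.2014, 0.061]
ee_rot: [0.815, 0.579, -0.002, -0.004]
contact_force: [-1.1, 0.6, -5.0]
grip_width: 0.647
finger_force: 44.9
```

Run:
```python
from h import *
snap('wrist','w4');snap('top','top3');snap('side','side3')
s=read_state();print(s['clock'],s['position'],np.degrees(2*np.arctan2(s['ee_rot'][1],s['ee_rot'][0])),s['contact_force'])
im=cv2.imread('pics/w4.png');t=cv2.imread('pics/side3.png')[130:230,290:400]
cv2.imwrite('pics/c4.png',np.hstack([cv2.resize(im[60:420,100:460],(400,400)),cv2.resize(t,(400,400),interpolation=2)]))
```

```text
7.1167 [ 0.54065954 -0.20426489  0.06710014] 70.69665928774054 [ 0.25680342 -0.51328503 -3.8368499 ]
```

View pics/c4.png

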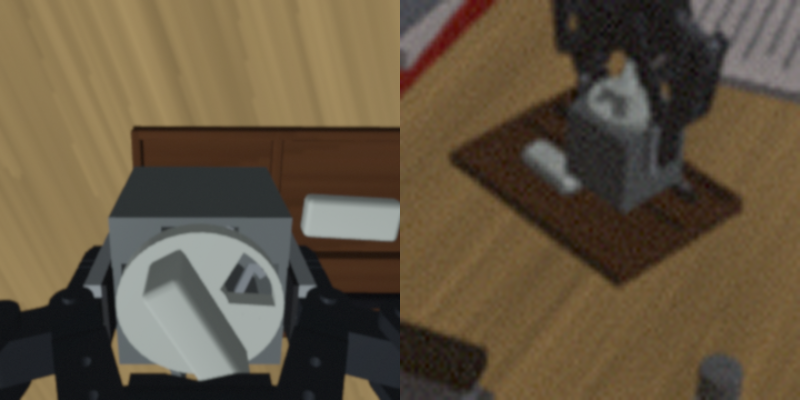

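The pot is above the bay and aligned with the walls. Lowering it.

>>> servo_tool --pt "-1 0 0 0.05 0" --pt "-1 0 0 0.1 0" --pt "-1 0 0 0.14 0" --pt "-1 0 0 0.16 0" --pt "-1 0 0 0.17 0" --pt "-1 0 0 0.18 0" --pt "-1 0 0 0.185 0" --pt "-1 0 0 0.19 0" --pt "-1 0 0 0.19 0" --pt "-1 0 0 0.19 0"

```text
clock: 7.95
position: [0.5409, -0.2051, 0.0211]
ee_rot: [0.816, 0.578, 0.0, 0.001]
contact_force: [-4.1, 0.9, 7.2]
grip_width: 0.648
finger_force: 46.6
```

Run:
```python
from h import *
for i in range(2):
    snap('wrist','w5')
    s=read_state();print(s['clock'],s['position'],np.degrees(2*np.arctan2(s['ee_rot'][1],s['ee_rot'][0])),s['contact_force'])
```

```text
8.0 [ 0.54088739 -0.20512378  0.02113363] 70.64637580093235 [-3.50370246  1.04791914  7.75630512]
8.05 [ 0.54088498 -0.2051431   0.02114271] 70.64532791819614 [-3.43625956  1.06412723  8.50761525]
```

>>> servo_tool --pt "0.5 0 0 0 0" --pt "0.6 0 0 0 0" --pt "0.8 0 0 0 0" --pt "0.8 0 0 0 0" --pt "0.8 0 0 0 0"

```text
clock: 8.47
position: [0.5407, -0.2049, 0.0189]
ee_rot: [0.816, 0.578, 0.0, 0.0]
contact_force: [-0.2, -1.2, -0.1]
grip_width: 0.899
finger_force: 0.0
```

>>> servo_tool --pt "0.8 0 0 -0.05 0" --pt "0.8 0 0 -0.12 0" --pt "0.8 0 0 -0.24 0" --pt "0.8 -0.05 0 -0.36 0" --pt "0.8 -0.15 0 -0.48 0" --pt "0.8 -0.25 0 -0.56 0" --pt "0.8 -0.3 0 -0.6 0" --pt "0.8 -0.3 0 -0.6 0" --pt "0.8 -0.3 0 -0.6 0"

```text
clock: 9.22
position: [0.5154, -0.2759, 0.1685]
ee_rot: [0.816, 0.578, 0.0, -0.0]
contact_force: [0.8, -0.1, -0.0]
grip_width: 0.902
finger_force: 0.0
```

Run:
```python
from h import *
snap('wrist','w6')
s=read_state();print(s['clock'],s['position'],np.degrees(2*np.arctan2(s['ee_rot'][1],s['ee_rot'][0])),s['contact_force'],s['qpos'].round(2))
im=cv2.imread('pics/w6.png');cv2.imwrite('pics/w6b.png',cv2.resize(im[50:350,150:450],(600,600),interpolation=2))
```

```text
9.2667 [ 0.51503274 -0.27483581  0.16749098] 70.61851315637072 [-0.07341721 -0.19315407 -0.55404741] [-0.63  0.36 -0.05  1.17  0.    1.28]
```

View pics/w6b.png

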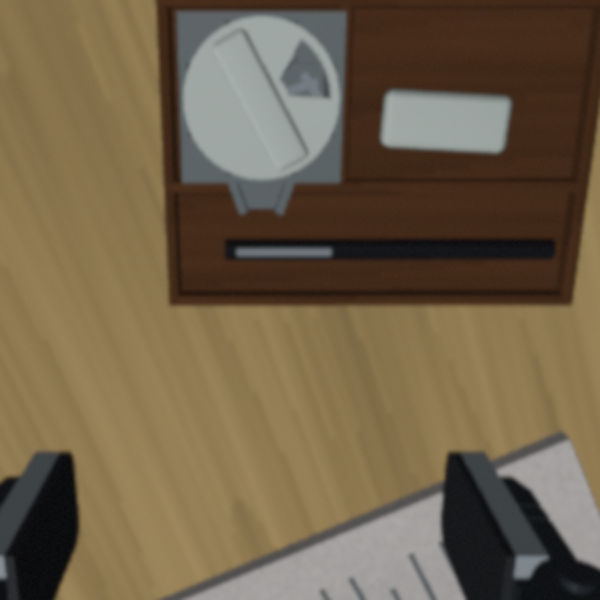

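The pot sits flat in the bay with its lip toward the pen trough. In the crop the cap centre is at (261,97), the bar runs from (228,35) to (293,163), and the opening is at (306,72).

Run:
```python
from h import *
f=lambda u,v,z:onz('w6',150+u/2,50+v/2,z)[:2]
a,b=f(227.5,35,.077),f(293.5,163.5,.077); l=f(262,207,.045);o=f(306,72,.059);c=f(261,97,.059)
an=lambda d:np.degrees(np.arctan2(d[1],d[0])).round(1)
print('bar c',(a+b)/2,np.linalg.norm(b-a),'bar ang',an(b-a),'cap c',c,'cap x by open',an(o-c),'by bar',an(b-a)+90,'lip',an(l-c))
L,R=f(176,184,.053),f(341,184,.053);TL,TR=f(176,12,.053),f(347,12,.053);print('body',(L+R+TL+TR)/4,an(R-L),an(TR-TL),an(L-TL),an(R-TR))
```

```text
bar c [ 0.5414748  -0.20568558] 0.04342847248820591 bar ang -81.2 cap c [ 0.54169505 -0.20488385] cap x by open 8.5 by bar 8.799999999999997 lip -108.8
body [ 0.54089015 -0.20614832] -19.5 -19.5 -111.6 -109.4
```

>>> servo_tool --pt "0 0.1 0 0 -0.15" --pt "0 0.2 0 0 -0.3" --pt "0 0.28 0 0 -0.45" --pt "0 0.3 0.005 0 -0.6" --pt "0 0.3 0.005 0 -0.75" --pt "0 0.3 0.005 0 -0.9" --pt "0 0.3 0.005 0 -1" --pt "0 0.3 0.005 0 -1"

```text
clock: 9.93
position: [0.5408, -0.2031, 0.1666]
ee_rot: [0.531, 0.847, 0.0, -0.002]
contact_force: [-0.1, 1.2, 0.0]
grip_width: 0.505
finger_force: 0.0
```

>>> servo_tool --pt "0 0 0 0 -0.15" --pt "0 0 0 0 -0.3" --pt "0 0 0 0 -0.45" --pt "0 0 0 0 -0.6" --pt "0 0 0 0 -0.75" --pt "0 0 0 0 -0.9" --pt "0 0 0 0 -1" --pt "0 0 0 0 -1"

```text
clock: 10.6
position: [0.5411, -0.204, 0.1673]
ee_rot: [0.168, 0.986, 0.001, -0.001]
contact_force: [0.1, -0.1, 0.5]
grip_width: 0.5
finger_force: 0.0
```

>>> servo_tool --pt "0 0 0 0 -0.15" --pt "0 0 0 0 -0.3" --pt "0 0 0 0 -0.45" --pt "0 0 0 0 -0.6" --pt "0 0 0 0 -0.75" --pt "0 0 0 0 -0.9" --pt "0 0 0 0 -1" --pt "0 0 0 0 -1"

```text
clock: 11.27
position: [0.5412, -0.2044, 0.1678]
ee_rot: [-0.221, 0.975, 0.001, -0.001]
contact_force: [0.0, 0.3, 0.0]
grip_width: 0.499
finger_force: 0.0
```

>>> servo_tool --pt "0 0 0 0 -0.15" --pt "0 0 0 0 -0.3" --pt "0 0 0 0 -0.45" --pt "0 0 0 0 -0.6" --pt "0 0 0 0 -0.75" --pt "0 0 0 0 -0.9" --pt "0 0 0 0 -1" --pt "0 0 0 0 -1"

```text
clock: 11.93
position: [0.5413, -0.2047, 0.1681]
ee_rot: [-0.577, 0.817, 0.001, -0.0]
contact_force: [0.2, 0.2, -0.4]
grip_width: 0.5
finger_force: 0.0
```

>>> servo_tool --pt "0 0 0 0 -0.15" --pt "0 0 0 0 -0.3" --pt "0 0 0 0 -0.45" --pt "0 0 0 0 -0.6" --pt "0 0 0 0 -0.62" --pt "0 0 0 0 -0.62" --pt "0 0 0 0 -0.62"

```text
clock: 12.52
position: [0.5415, -0.205, 0.1686]
ee_rot: [0.756, -0.654, -0.0, 0.0]
contact_force: [0.6, 0.4, -0.2]
grip_width: 0.5
finger_force: 0.0
```

Run:
```python
from h import *
snap('wrist','w7')
s=read_state();p=np.degrees(2*np.arctan2(s['ee_rot'][1],s['ee_rot'][0]));print(s['clock'],s['position'],p,s['grip_width'],s['qpos'].round(2))
a=np.radians(p);d=np.array([.5412,-.2053])-s['position'][:2]
print('units x,y',d@[np.cos(a),np.sin(a)]/.25,d@[np.sin(a),-np.cos(a)]/.25,'z',(s['position'][2]-.063)/.25,'turn',(p%360-278.7)/45)
```

```text
12.5667 [ 0.54154152 -0.20507688  0.16862802] -81.68825259407201 0.4991529571500937 [-0.5   0.35 -0.06  1.16 -0.   -2.22]
units x,y 0.0006856150775821938 0.0014807455691175995 z 0.4225120956531042 turn -0.00862783542382254
```

>>> servo_tool --pt "0 0 0 0.1 0" --pt "0 0 0 0.2 0" --pt "0 0 0 0.3 0" --pt "0 0 0 0.37 0" --pt "0 0 0 0.4 0" --pt "0 0 0 0.42 0" --pt "0 0 0 0.42 0" --pt "0 0 0 0.42 0"

```text
clock: 13.23
position: [0.5423, -0.2056, 0.0647]
ee_rot: [0.758, -0.653, 0.001, -0.0]
contact_force: [0.1, -0.1, 0.7]
grip_width: 0.499
finger_force: 0.0
```

>>> servo_tool --pt "-1 0 0 0 0" --pt "-1 0 0 0 0" --pt "-1 0 0 0 0" --pt "-1 0 0 0 0" --pt "-1 0 0 0 0" --pt "-1 0 0 0 0" --pt "-1 0 0 0 0" --grip_force 25

```text
clock: 13.82
position: [0.5417, -0.2056, 0.0647]
ee_rot: [0.758, -0.653, 0.001, 0.0]
contact_force: [-1.3, -0.8, 6.1]
grip_width: 0.132
finger_force: 30.4
```

>>> servo_tool --pt "-1 0 0 0 0.1" --pt "-1 0 0 0 0.2" --pt "-1 0 0 0 0.3" --pt "-1 0 0 0 0.4" --pt "-1 0 0 0 0.5" --pt "-1 0 0 0 0.6" --pt "-1 0 0 0 0.7" --pt "-1 0 0 0 0.8" --pt "-1 0 0 0 0.9" --pt "-1 0 0 0 1"

```text
clock: 14.65
position: [0.5412, -0.2055, 0.0648]
ee_rot: [-0.449, 0.894, -0.0, -0.0]
contact_force: [-4.7, 0.5, 7.4]
grip_width: 0.13
finger_force: 30.7
```

>>> servo_tool --pt "-1 0 0 0 0.1" --pt "-1 0 0 0 0.2" --pt "-1 0 0 0 0.3" --pt "-1 0 0 0 0.4" --pt "-1 0 0 0 0.5" --pt "-1 0 0 0 0.6" --pt "-1 0 0 0 0.7" --pt "-1 0 0 0 0.8" --pt "-1 0 0 0 0.9" --pt "-1 0 0 0 1"

```text
clock: 15.48
position: [0.5417, -0.2051, 0.0647]
ee_rot: [-0.073, 0.997, -0.0, 0.0]
contact_force: [-2.4, 2.5, 5.9]
grip_width: 0.127
finger_force: 30.5
```

>>> servo_tool --pt "-1 0 0 0 0.1" --pt "-1 0 0 0 0.2" --pt "-1 0 0 0 0.3" --pt "-1 0 0 0 0.4" --pt "-1 0 0 0 0.5" --pt "-1 0 0 0 0.58" --pt "-1 0 0 0 0.62" --pt "-1 0 0 0 0.62" --pt "-1 0 0 0 0.62"

```text
clock: 16.23
position: [0.5417, -0.2047, 0.0647]
ee_rot: [0.168, 0.986, 0.0, 0.0]
contact_force: [-2.0, 0.9, 6.2]
grip_width: 0.128
finger_force: 30.6
```

Run:
```python
from h import *
im=snap('wrist','w8')
s=read_state();p=np.degrees(2*np.arctan2(s['ee_rot'][1],s['ee_rot'][0]));print(s['clock'],s['position'],p,s['contact_force'],s['torque'])
cv2.imwrite('pics/w8b.png',cv2.resize(cv2.imread('pics/w8.png')[100:420,100:460],(720,600)))
```

```text
16.2833 [ 0.54170148 -0.20470322  0.06469417] 160.6642268373223 [-1.94617277  2.56980275  7.61921327] [ 0.39758439  0.49375062 -0.01031905]
```

>>> servo_tool --pt "-0.4 0 0 0 0" --pt "0 0 0 0 0" --pt "0 0 0 0 0" --pt "0 0 0 0 0" --pt "0 0 0 0 0"

```text
clock: 16.7
position: [0.5416, -0.2053, 0.0636]
ee_rot: [0.168, 0.986, -0.0, -0.0]
contact_force: [-0.3, 0.1, -0.5]
grip_width: 0.498
finger_force: 0.0
```

>>> servo_tool --pt "0 0 0 -0.05 0" --pt "0 0 0 -0.12 0" --pt "0 0 0 -0.24 0" --pt "0 -0.05 0 -0.34 0" --pt "0 -0.15 0 -0.4 0" --pt "0 -0.25 0 -0.42 0" --pt "0 -0.3 0 -0.42 0" --pt "0 -0.3 0 -0.42 0" --pt "0 -0.3 0 -0.42 0"

```text
clock: 17.45
position: [0.6123, -0.2301, 0.168]
ee_rot: [0.168, 0.986, 0.0, -0.001]
contact_force: [-0.6, 0.5, 0.6]
grip_width: 0.503
finger_force: 0.0
```

Run:
```python
from h import *
im=snap('wrist','w9').astype(int); s=read_state();print(s['clock'],s['position'],s['contact_force'])
d=np.load('pics/w9.npz')
def pix(X): c=d['Rw'].T@(np.array(X)-d['o']); p=d['K']@c; return p[:2]/p[2]
c0=np.array([.5412,-.2053]); print('expected cap px',pix([*c0,.059]))
an=lambda v:np.degrees(np.arctan2(v[1],v[0])).round(1)
u,v=pix([*c0,.059]).astype(int); y0,x0=max(v-60,0),max(u-60,0); w=im[y0:v+60,x0:u+60]
sat=w.max(2)-w.min(2); V=w.max(2)
# white cap
m=((V>125)&(sat<30)).astype('uint8'); C=max(cv2.findContours(m,0,1)[0],key=cv2.contourArea); H=cv2.convexHull(C); e=cv2.fitEllipse(H)
cc=np.array(e[0])+[x0,y0]; cw=onz('w9',*cc,.059)[:2]; print('cap',cc,e[1],cw)
disk=np.zeros_like(m); cv2.ellipse(disk,(e[0],(e[1][0]-5,e[1][1]-5),e[2]),1,-1)
dk=(disk&(V<130)).astype('uint8'); n,l,st,ce=cv2.connectedComponentsWithStats(dk)
for i in range(1,n):
    if st[i,4]>15: o=onz('w9',*(ce[i]+[x0,y0]),.059)[:2]; print('dark',st[i,4],ce[i]+[x0,y0],an(o-cw),np.linalg.norm(o-cw).round(4))
# grey pot = low saturation, mid
g=((sat<25)&(V<220)).astype('uint8'); g=cv2.morphologyEx(g,cv2.MORPH_OPEN,np.ones((2,2)))
n,l,st,ce=cv2.connectedComponentsWithStats(g); k=1+st[1:,4].argmax(); print(st[k])
for r in range(0,w.shape[0],3): print(''.join('O' if m[r,q] else '#' if l[r,q]==k else '.' for q in range(0,w.shape[1],2)))
```

```text
17.5 [ 0.61158609 -0.22968262  0.16790815] [-0.83809817 -0.48809543 -0.69818786]
expected cap px [280.10102756  99.43290355]
cap [280.54932022 100.29079437] (79.04472351074219, 82.58872985839844) [ 0.54181739 -0.20519895]
dark 340 [253.77941176 100.90294118] -108.1 0.0179
[   4   16  103   92 7837]
............................................................
............................................................
............................................................
............................................................
............................................................
............................................................
...........#####################............................
...........###############OOOOOOOOOO#################.......
..........############OOOOOOOOOOOOOOOOO###############......
..........##########OOOOOOOOOOOOOOOOOOOOOO############......
..........########OOOOOOOOOOOOOOOOOOOOOOOOOO##########......
..........######OOOOOOOOOOOOOOOOOOOOOOOOOOOOO########.......
..........#####OOOOOOOOOOOOOOOOOOOOOOOOOOOOOOO#######.......
.......
[... 939 characters left out ...]
OOOOOOOOOOOOOOOO####.........
..........#####OOOOOOOOOOOOOOOOOOOOOOOOOOOOOOO#####.........
..........######OOOOOOOOOOOOOOOOOOOOOOOOOOOOO######.........
..........########OOOOOOOOOOOOOOOOOOOOOOOOOO#######.........
..........##########OOOOOOOOOOOOOOOOOOOOOO#########.........
..........#############OOOOOOOOOOOOOOOO############.........
..........#################OOOOOOO#################.........
....................###############################.........
............................................................
............................................................
............................................................
............................................................
```

```bash
python3 -c "
from station import *
print(job_done())"
```

```text
the job is handed in; nothing more can be done
None
```

The pot stands flat in the dark tidy's empty bay, and its cap is turned so the opening lies over the lip's compartment (about 1° off by camera measurement). I handed it in after about 17.5 s of the 64 s allowed, with the arm clear and neither the mug nor the glue stick approached.

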